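Close the sample chamber and snug its wing nut

TASK

Put the blue cover on the open blue sample chamber, its centre over the stud and its two end notches over the chamber's two lugs, so that it lies flat on the rim. Only then turn the cover's red wing nut clockwise (seen from above) until it is snug at its stop, about a quarter turn, and let go. Leave the yellow cover where it lies.

Things in the scene. Friction and masses are not known exactly. Their poses are not given: they have to be found in the camera images.
- cover_grip (a point): Loose blue plate 120x96x6 mm (x, y), 0.29 kg, with a red wing nut; notches 24 mm wide, 13 deep in both short edges, centre hole 26 mm wide, 28 deep from below. Point: on its axis, 50 mm above its underside, mid-blade; axes of the plate, not the nut. Grip and carry it by the nut's upright blade, 9 mm thick, 54 long, flat faces 35-62 mm above the underside; hub below 35 mm across.
- wing_nut (a joint): Angle of the blue cover's wing nut in the cover, rad. 0 = open, blade along the cover's x; grows clockwise seen from above to the stop at 1.31 (snug). Blade yaw = cover yaw minus this value. Friction 0.05 N m: it stays where it is left. Starts at 0 to 0.15.
- stud_seat (a point): Open blue chamber, 110x90 mm (x, y), fixed. Point: on the axis of its steel stud, at rim height (45 mm); z up. Stud 10 mm thick, tapering to a tip 25 mm above the rim. Steel lugs at x = +-57.5 mm, 9 mm wide (y), 5 thick, rise 9 mm above the rim into the cover's notches (about 8 mm play) and stop it turning. Seated: cover's underside on the rim, x along x, either way round.
- yellow_grip (a point): The yellow cover, same shape and size as the blue one, for another chamber; its nut does not turn. To be left where it lies. The point lies on its centre axis 50 mm above its underside.

How it is judged:
By the outcome, as a careful person would: the job done as asked, in the order asked, and still so for the second after the job is handed in, with the robot touching nothing.
It also fails if it takes over 40 s, if anything falls off the work surface, if the arm or the gripper's body presses on something with over 40 N, if the wrist force passes 120 N, or if a joint passes its speed limit or range.

ROBOT

A 6-joint arm with a two-finger parallel gripper is mounted at the origin on the work surface; the furniture and walls round the work are solid. World frame = base frame: x ahead of the robot, y to its left, z up, the work surface at z = 0. Lengths are in m, angles in rad, forces in N, time in s.
With the tool pointing down it reaches from about 0.4 to 0.825 m from the base axis. Payload 7 kg.
Tool frame: the origin (TCP) lies at the very end of the fingers, on their centre line; the grasp point (between the pads) lies 19 mm behind it; z points along the fingers, y is the direction in which the jaws open and shut (so a half turn about z gives the same grasp; the last joint's range is limited). The gripper opens to 88 mm and grips with 3 to 60 N. Pads are 19 mm wide; open, the fingers measure 130 mm over their backs; the gripper's body (78 mm by 193 mm) begins 47 mm behind the grasp point.
Start: joints at [-0.901, 0.359, 0.012, 0, -1.224, -0.288], TCP at [0.251, -0.626, 0.227] pointing down, gripper open.
Joint ranges: [-3.07, 3.07], [-1.43, 2.12], [-1.02, 1.25], [-3.03, 1.67], [-3.05, -0], [-3.03, 3.03]. Speed limits (rad/s): [2.39, 2.39, 3.01, 3.14, 3.14, 3.14].

INTERFACE

Orientations are given as [roll, pitch, yaw] about the fixed x, y, z axes, in that order (R = Rz(yaw) Ry(pitch) Rx(roll)).
In Python, from station import arm, optics, outline_of, spot_point gives the robot as it stands.
- The arm moves only by the shell command python3 -m crank 'ROWS' [FORCE]. ROWS is JSON, a list of rows, each a list of 3 entries, a list of its own where there are three numbers: the opening in per cent of the stroke, from 0 (shut) to 100 (fully open), then the shift along the tool's x, y, z in cm, then the turn, a rotation vector about the tool's x, y, z in rad. In form: [[jaw, [dx, dy, dz], [ax, ay, az]], ...]. A call has 1 to 12 rows; each row shifts and turns the commanded pose from where the row before left it, along the tool's axes as they then stand; what a row does not reach is not made up. A row lasts 1/10 s, in which the tool goes at most 50 mm and 8.59 degrees, less where a joint would pass 70% of its speed; a pose out of reach is approached as far as the arm can. A call is refused whole if a number of a shift passes 5 or a number of a turn 0.15, either way. A call with a gripper value outside its range is refused whole. The fingers move at their own pace and stop on an object; FORCE is the grip in N (left out, the last holds). Time passes only in rows, so rows that do not move let the fingers close. It gives the time, the measured TCP pose, the force and the opening at its end, in the units of the state.
- arm.get_state(): the state, without advancing time (a new reading comes with each control period).
- optics.grab_frame(name): name is "scene" or "top" or "wrist"; returns (picture, depth): 480x640x3 uint8, red, green, blue; 480x640 float32, m along the optical axis (not along the pixel's ray), 0 where there is no reading.
- optics.camera_model(name): a dict with "K" (3x3 intrinsics, pixels), "T" (4x4, takes a point from camera to world coordinates); the wrist camera has in their place "T_tool_cam" (4x4, takes a point from camera to tool coordinates, whose origin is the TCP and whose axes are the flange's). Camera axes: x right, y up, looking along -z (the intrinsics and any distortion apply to the point x, -y, -z); pixel columns grow to the right and rows downward; lengths in m; the calibration is good to about 2 mm. A picture is of the moment at which its call begins: read the wrist's pose just before it. camera_model takes no time and is no camera call.
- arm.job_done(): hands the job in, once; it reports no verdict.
Trained networks look in the newest picture that a camera, given by its name, has taken for a name from the list of things; names that differ only in an ending like _2 or _b are one class to them, and where a whole thing is asked for, a point or a joint stands for the part that bears it (a point fixed in the world has none). Each returns a list of dicts, best first, with "conf" (0 to 1); they miss things now and then, are a little off and sometimes report something else, mostly with a low value. They report only what shows in the picture. A call takes as long as a camera call.
- outline_of(camera, name): "region" (480x640 bool, what is visible of it) and "uv" ([column, row] in pixels, amid what is visible of it).
- spot_point(camera, name): "uv" ([column, row] in pixels: a listed point, or the origin of a listed thing).
The state is a dict: "t": time; "q": joint angles; "qd": joint speeds; "joint_efforts": joint torques, N m; "eef_pos": TCP position; "ee_rot": TCP orientation; "force": force on the tool from outside, world axes, zero at the start; "moment": the same for the moment, N m; "width": finger opening in m.
Only numpy, scipy, OpenCV 4.12 (cv2) and the standard library are available. Lean on these libraries where they do the work, as an engineer would, in place of code of your own. Each camera call takes 0.05 s, during which the arm holds its last target. There are 200 camera calls.

## Working session

There is one attempt and no reset: what is moved stays moved. The work goes in short steps, Python scripts to look and compute and a shell command to move; the robot and the scene stay as the last step left them, time stands still between calls to the robot, and variables do not carry over. Pictures are saved under pics/ and viewed, on a budget of 10 in all, crops included, one or two more only if the job needs it, and the job is handed in when it is done.

```bash
ls; mkdir -p pics
cat > h.py <<'E'
import numpy as np, cv2
from scipy.spatial.transform import Rotation as R
from station import arm, optics, outline_of, spot_point
def cam(name, st=None):
    m=optics.camera_model(name); K=np.array(m["K"])
    if name=="wrist":
        T=np.eye(4);T[:3,:3]=R.from_euler('xyz',st["ee_rot"]).as_matrix();T[:3,3]=st["eef_pos"]
        T=T@np.array(m["T_tool_cam"])
    else: T=np.array(m["T"])
    return K,T
def ray_z(K,T,uv,z):
    d=np.array([(uv[0]-K[0,2])/K[0,0],-(uv[1]-K[1,2])/K[1,1],-1.])
    d=T[:3,:3]@d; o=T[:3,3]; return o+d*(z-o[2])/d[2]
def cloud(K,T,D):
    v,u=np.mgrid[:480,:640]
    P=np.stack([(u-K[0,2])/K[0,0]*D,-(v-K[1,2])/K[1,1]*D,-D],-1)
    return P@T[:3,:3].T+T[:3,3]
def save(n,rgb): cv2.imwrite("pics/"+n,cv2.cvtColor(rgb,cv2.COLOR_RGB2BGR))
E
python3 - <<'E'
from h import *
print(arm.get_state())
for c in("top","scene"):
    rgb,D=optics.grab_frame(c); save(c+"1.png",rgb); np.savez("pics/"+c+"1.npz",rgb=rgb,D=D)
    K,T=cam(c);P=cloud(K,T,D); m=optics.camera_model(c); print(c,{k:v for k,v in m.items() if k not in("T",)},T[:3,3])
    for n in("cover_grip","stud_seat","yellow_grip"):
        for r in spot_point(c,n)[:3]:
            u=r["uv"];z=.05 if n!="stud_seat" else .045
            print(n,r["conf"],np.round(u,1),ray_z(K,T,u,z).round(4),P[int(u[1]),int(u[0])].round(4))
E
```

```text
pics
{'t': 0.0, 'q': array([-9.00912983e-01,  3.59363205e-01,  1.10774346e-02, -3.43384562e-04,
       -1.22408627e+00, -2.88098252e-01]), 'qd': array([ 0.00047536, -0.00179234,  0.00126765,  0.00066927,  0.00189763,
        0.00220098]), 'joint_efforts': array([ 1.01296533e-03, -5.82719600e+01,  2.93048805e+01,  6.99729055e+00,
        6.71991846e-03, -1.97855657e-04]), 'eef_pos': array([ 0.25128757, -0.62596901,  0.2256473 ]), 'ee_rot': array([ 3.13999015e+00, -1.38247594e-04, -2.75992439e+00]), 'force': array([ 0.19712688,  0.2486589 , -0.44206248]), 'moment': array([ 0.01966215,  0.00928185, -0.04154211]), 'width': 0.08750785983489406}
top {'K': array([[452.41530784,   0.        , 321.2057196 ],
       [  0.        , 452.41530784, 239.28034443],
       [  0.        ,   0.        ,   1.        ]])} [0.35624865 0.1148776  0.91599965]
cover_grip 0.82 [443.  227.7] [ 0.5457 -0.1505  0.05  ] [ 0.5472 -0.1506  0.0496]
cover_grip 0.49 [303.2 266.7] [0.4615 0.1231 0.05  ] [0.4623 0.1235 0.0551]
stud_seat 0.81 [303.2 268.3] [0.459  0.1231 0.045 ] [0.4609 0.1236 0.0339]
yellow_grip 0.95 [190.6 259.3] [0.4705 0.3387 0.05  ] [0.4697 0.3373 0.0599]
scene {'K': array([[587.88476641,   0.        , 330.30290418],
       [  0.        , 587.88476641, 237.51013649],
       [  0.        ,   0.        ,   1.        ]])} [-0.00960143  0.47693609  0.75959634]
cover_grip 0.63 [436.2 178.6] [ 0.541  -0.1566  0.05  ] [ 0.5338 -0.1475  0.0611]
stud_seat 0.65 [339.4 272.6] [0.4689 0.1174 0.045 ] [0.4626 0.1228 0.0564]
yellow_grip 0.78 [212.2 342.6] [0.4682 0.343  0.05  ] [0.4689 0.3429 0.0505]
```

View pics/top1.png

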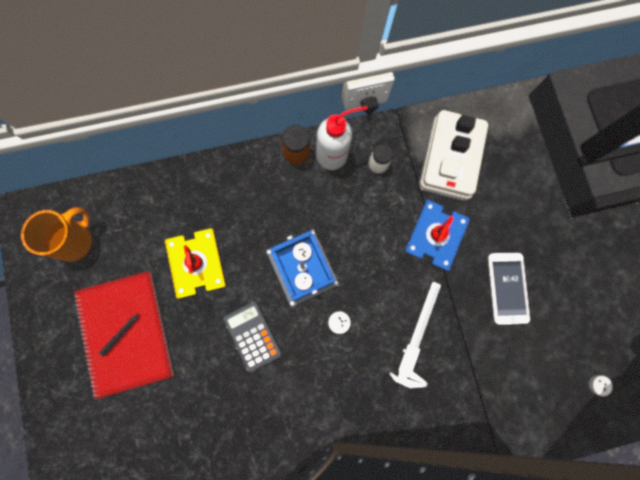

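View pics/scene1.png

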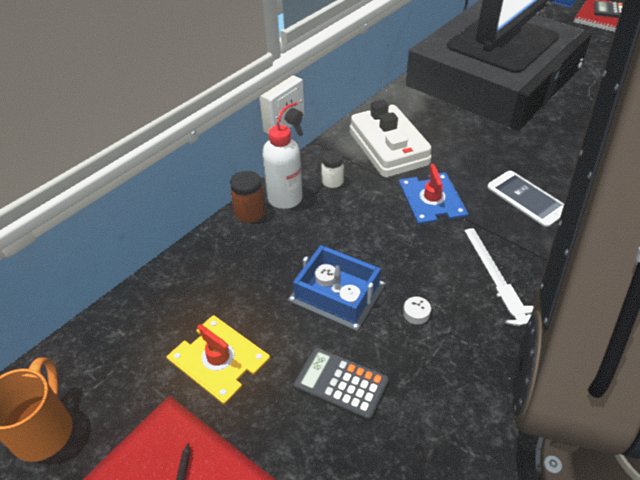

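The top view shows the blue cover at (440,235), the chamber at (302,267), and the yellow cover at (194,263). The scene view agrees. The only tall things nearby are the white box and the bottle. Next I'll work out yaws from the masks.

```bash
cat >> h.py <<'E'
def rect(P):
    r=cv2.minAreaRect(P[:,:2].astype(np.float32)*1000); (cx,cy),(w,h),_=r
    b=cv2.boxPoints(r); e=[b[1]-b[0],b[2]-b[1]]; e=max(e,key=np.linalg.norm)
    return (round(cx,1),round(cy,1)),sorted((round(w,1),round(h,1))),round(np.arctan2(e[1],e[0])%np.pi,4)
def core(m): # largest blob
    n,l,s,_=cv2.connectedComponentsWithStats(m.astype(np.uint8)); return l==1+np.argmax(s[1:,4])
def onplane(K,T,mask,z):
    v,u=np.nonzero(mask); return np.array([ray_z(K,T,(a,b),z) for a,b in zip(u,v)])
def masks(rgb,box=None):
    h=cv2.cvtColor(rgb,cv2.COLOR_RGB2HSV); H,S,V=h[...,0],h[...,1],h[...,2]
    blue=(H>100)&(H<125)&(S>130)&(V>70); red=((H<6)|(H>174))&(S>150)&(V>70)
    return blue,red
E
python3 - <<'E'
from h import *
d=np.load("pics/top1.npz");rgb,D=d["rgb"],d["D"];K,T=cam("top");P=cloud(K,T,D)
b,r=masks(rgb)
def win(m,u0,u1,v0,v1):
    o=np.zeros_like(m);o[v0:v1,u0:u1]=m[v0:v1,u0:u1];return o
mc=win(b,395,480,190,280); print("cover",rect(onplane(K,T,core(mc),.006)), np.median(P[core(mc)][:,2]))
mr=core(win(r,395,480,190,280)); Pr=P[mr]; t=Pr[Pr[:,2]>.045]; print("blade",rect(t),Pr[:,2].max(),len(t))
mh=core(win(b,255,350,220,310)); Ph=P[mh]; t=Ph[(Ph[:,2]>.038)]; print("chamber rim",rect(t),Ph[:,2].max(),rect(onplane(K,T,mh,.045)))
# obstacle heights
for n,(u0,u1,v0,v1) in dict(box=(420,490,105,200),bottle=(310,355,110,170),jar=(365,395,140,180),brown=(280,312,120,168)).items():
    q=P[v0:v1,u0:u1].reshape(-1,3); q=q[q[:,2]>.03]; print(n,np.percentile(q,[1,99],axis=0).round(3))
E
```

```text
cover ((541.3, -151.9), [99.5, 125.1], np.float32(2.7322)) 0.005677110394117557
blade ((540.2, -151.7), [9.3, 54.6], np.float32(2.6455)) 0.06625400399309045 133
chamber rim ((444.2, 115.0), [89.2, 158.1], np.float32(0.4544)) 0.9159996458690565 ((466.1, 125.8), [88.9, 112.5], np.float32(0.4541))
box [[ 0.622 -0.246  0.033]
 [ 0.792 -0.122  0.076]]
bottle [[0.675 0.041 0.031]
 [0.792 0.116 0.19 ]]
jar [[ 0.356 -0.048  0.031]
 [ 0.709  0.115  0.916]]
brown [[0.356 0.115 0.031]
 [0.768 0.177 0.916]]
```

```bash
python3 -m crank '[[100,[-3.2,3.65,0],[0,0,0]],[100,[-3.2,3.65,0],[0,0,0]],[100,[-3.2,3.65,0],[0,0,0]],[100,[-3.2,3.65,0],[0,0,0]],[100,[-3.2,3.65,0],[0,0,0]],[100,[-3.2,3.65,0],[0,0,0]],[100,[-4.2,1.9,0],[0,0,0]],[100,[-4.2,1.9,0],[0,0,0]],[100,[-4.2,1.9,0],[0,0,0]],[100,[-4.2,1.9,0],[0,0,0]],[100,[-4.2,1.9,0],[0,0,0]],[100,[-4,1.9,0],[0,0,-0.1]]]' 20
python3 -c "
from h import *
print(arm.get_state()['q'])"
```

```text
t: 1.6
eef_pos: [0.5388, -0.1509, 0.2269]
ee_rot: [-3.141, 0.001, -2.659]
force: [1.0, -0.8, -0.2]
width: 0.0877
[ 7.67883369e-02  1.68736178e-01 -2.46188146e-01  7.86843401e-05
 -1.15505087e+00 -1.16473625e+00]
```

```bash
python3 -m crank '[[100,[0,0,0],[0,0,-0.149]],[100,[0,0,0],[0,0,-0.149]],[100,[0,0,0],[0,0,-0.149]],[100,[0,0,0],[0,0,-0.149]],[100,[0,0,0],[0,0,-0.149]],[100,[0,0,0],[0,0,-0.149]],[100,[0,0,0],[0,0,-0.149]],[100,[0,0,0],[0,0,-0.149]],[100,[0,0,0],[0,0,-0.149]],[100,[0,0,0],[0,0,-0.149]],[100,[0,0,0],[0,0,-0.149]],[100,[0,0,0],[0,0,-0.149]]]'
python3 -m crank '[[100,[0,0,0],[0,0,-0.125]],[100,[0,0,0],[0,0,-0.125]],[100,[0,0,0],[0,0,-0.125]],[100,[0,0,0],[0,0,0]],[100,[0,0,0],[0,0,0]]]'
python3 - <<'E'
from h import *
st=arm.get_state();rgb,D=optics.grab_frame("wrist");save("w1.png",rgb);np.savez("pics/w1.npz",rgb=rgb,D=D)
print(st["eef_pos"],st["ee_rot"],st["q"])
K,T=cam("wrist",st);P=cloud(K,T,D);b,r=masks(rgb)
print("plate",rect(onplane(K,T,core(b),.006)),np.median(P[core(b)][:,2]))
Pr=P[core(r)];t=Pr[(Pr[:,2]>.045)&(Pr[:,2]<.08)];print("blade",rect(t),t[:,2].max(),t[:,:2].mean(0),len(t))
for q in spot_point("wrist","cover_grip")[:2]: print(q["conf"],q["uv"],ray_z(K,T,q["uv"],.05))
E
```

```text
t: 2.8
eef_pos: [0.5376, -0.1527, 0.2267]
ee_rot: [-3.141, -0.0, -0.866]
force: [-0.5, 0.4, -0.1]
width: 0.0878
t: 3.3
eef_pos: [0.5376, -0.1527, 0.2267]
ee_rot: [-3.142, -0.0, -0.5]
force: [-0.5, -0.3, -0.7]
width: 0.0874
[ 0.53756917 -0.15267794  0.22665926] [-3.14150219e+00 -1.46127286e-04 -5.00450453e-01] [ 7.36139136e-02  1.68179547e-01 -2.47512712e-01  3.70432946e-06
 -1.15493224e+00  9.96730471e-01]
plate ((543.7, -151.4), [97.0, 121.6], np.float32(2.7338)) 0.005731074054522778
blade ((544.0, -151.3), [8.6, 57.4], np.float32(2.6428)) 0.06616460289171822 [ 0.54572794 -0.1525282 ] 765
0.84 [318.2, 203.7] [ 0.5439603  -0.14996873  0.05      ]
```

View pics/w1.png

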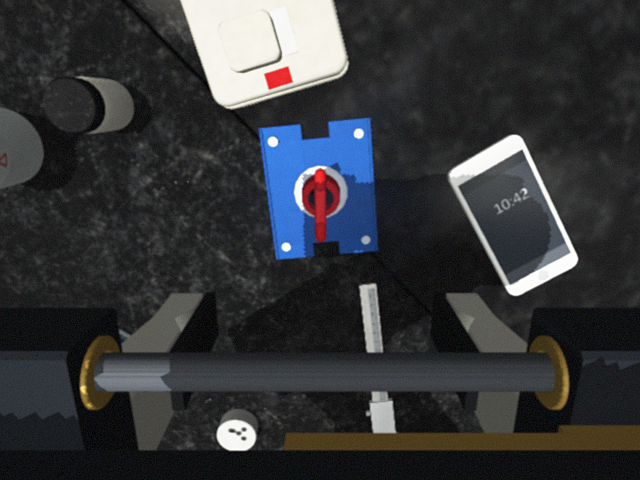

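The wrist view shows the cover upright below at (320,195), with the red blade along image vertical and parallel to the tool x axis. The top and wrist estimates agree within 3 mm. I'm descending to grip.

```bash
python3 -m crank '[[100,[0.5,-0.4,4],[0,0,0]],[100,[0,0,4],[0,0,0]],[100,[0,0,4],[0,0,0]],[100,[0,0,3.5],[0,0,0]],[100,[0,0,2.3],[0,0,0]],[100,[0,0,1],[0,0,0]],[100,[0,0,0],[0,0,0]],[0,[0,0,0],[0,0,0]],[0,[0,0,0],[0,0,0]],[0,[0,0,0],[0,0,0]],[0,[0,0,0],[0,0,0]],[0,[0,0,0],[0,0,0]]]' 40
```

```text
t: 4.6
eef_pos: [0.5441, -0.1515, 0.0391]
ee_rot: [-3.141, -0.001, -0.497]
force: [0.1, 0.1, 0.4]
width: 0.0529
```

```bash
python3 -m crank '[[0,[0,0,0],[0,0,0]],[0,[0,0,0],[0,0,0]],[0,[0,0,0],[0,0,0]],[0,[0,0,0],[0,0,0]],[0,[0,0,0],[0,0,0]],[0,[0,0,0],[0,0,0]]]'
```

```text
t: 5.2
eef_pos: [0.5438, -0.1516, 0.0385]
ee_rot: [3.141, 0.0, -0.497]
force: [-0.1, -0.2, 0.5]
width: 0.0087
```

```bash
python3 -m crank '[[0,[0,0,-0.6],[0,0,0]],[0,[0,0,-2],[0,0,0]],[0,[0,0,-3.5],[0,0,0]],[0,[0,0,-4],[0,0,0]],[0,[0,0,-3],[0,0,0]],[0,[-1,-1.2,-1],[0,0,0]],[0,[-2,-2.4,0],[0,0,0]],[0,[-2.5,-3,0],[0,0,0]],[0,[-2.5,-3,0],[0,0,0]],[0,[-1.5,-1.8,0],[0,0,0]],[0,[-0.6,-0.7,0],[0,0,-0.04]],[0,[0,0,0],[0,0,-0.07]]]'
python3 -m crank '[[0,[0,0,0],[0,0,-0.09]],[0,[0,0,0],[0,0,-0.11]],[0,[0,0,0],[0,0,-0.11]],[0,[0,0,0],[0,0,-0.11]],[0,[0,0,0],[0,0,-0.11]],[0,[0,0,0],[0,0,-0.1]],[0,[0,0,0],[0,0,-0.08]],[0,[0,0,0],[0,0,-0.04]],[0,[0,0,0],[0,0,0]]]'
cat > look.py <<'E'
import sys
from h import *
n=sys.argv[1];st=arm.get_state();rgb,D=optics.grab_frame("wrist");save(n+".png",rgb);np.savez("pics/"+n+".npz",rgb=rgb,D=D,p=st["eef_pos"],e=st["ee_rot"])
print(st["t"],st["eef_pos"].round(4),st["ee_rot"].round(4),st["q"].round(3),st["width"])
K,T=cam("wrist",st)
for k,z in(("stud_seat",.045),("cover_grip",st["eef_pos"][2]+.012)):
    for q in spot_point("wrist",k)[:2]: print(k,q["conf"],q["uv"],ray_z(K,T,q["uv"],z).round(4))
E
python3 look.py w2
```

```text
t: 6.4
eef_pos: [0.5118, 0.0045, 0.1789]
ee_rot: [3.141, 0.001, -0.382]
force: [0.2, -0.5, -3.1]
width: 0.0089
t: 7.3
eef_pos: [0.5121, 0.0028, 0.1788]
ee_rot: [-3.141, 0.001, 0.364]
force: [0.6, 0.2, -3.0]
width: 0.0088
7.3 [0.5121 0.0028 0.1788] [-3.1413e+00  1.4000e-03  3.6440e-01] [ 0.389  0.13  -0.41  -0.    -1.032  1.546] 0.008827637654884299
stud_seat 0.66 [136.9, 218.9] [0.4686 0.1275 0.045 ]
cover_grip 0.76 [319.9, 325.9] [0.5128 0.0053 0.1908]
```

View pics/w2.png

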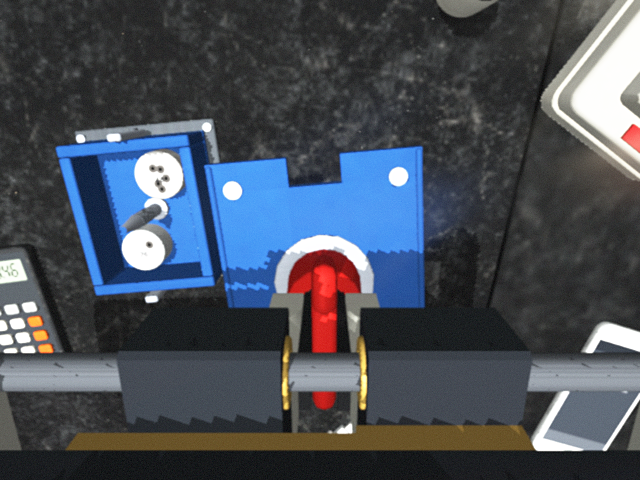

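The wrist view shows the cover level in the grip, and the chamber at left, about columns 60–220 and rows 140–295. The stud is near (145,215) and the lugs near (113,137) and (152,298). I'm fitting the rim, lugs and held plate from depth.

Run:
```python
from h import *
def fit(P,K,T,rgb,box,tag):
    b,r=masks(rgb); c=np.array([.466,.125])
    near=np.linalg.norm(P[...,:2]-c,axis=-1)<.085
    rim=near&(P[...,2]>.036)&(P[...,2]<.051)&b
    print(tag,"rim",rim.sum(),np.median(P[rim][:,2]).round(4),rect(P[rim]))
    rr=core(rim); print("  blob",rect(P[rr]))
    d=np.linalg.norm(P[...,:2]-c,axis=-1)
    for nm,m in(("stud",(d<.02)&(P[...,2]>.045)&(P[...,2]<.08)),("lug",(d>.045)&near&(P[...,2]>.047)&(P[...,2]<.06))):
        n,l,s,ce=cv2.connectedComponentsWithStats(m.astype(np.uint8))
        for i in range(1,n):
            if s[i,4]>8: q=P[l==i]; print("  ",nm,s[i,4],ce[i].round(0),q.mean(0).round(4),q[:,2].max().round(4))
z=np.load("pics/w2.npz");st=dict(eef_pos=z["p"],ee_rot=z["e"]);K,T=cam("wrist",st);P=cloud(K,T,z["D"])
fit(P,K,T,z["rgb"],None,"wrist")
b,r=masks(z["rgb"]);m=core(b&(P[...,2]>.12)); 
print("plate z",np.percentile(P[m][:,2],[5,50,95]).round(4),m.sum())
# plate edges: front edge line & side
Q=P[m&(abs(P[...,2]-np.median(P[m][:,2]))<.006)]
A=np.c_[Q[:,:2],np.ones(len(Q))];print("tilt",np.linalg.lstsq(A,Q[:,2],rcond=None)[0][:2].round(3))
yaw=st["ee_rot"][2];u=np.array([np.cos(yaw),np.sin(yaw)]);v=np.array([u[1],-u[0]])
L=np.c_[(Q[:,:2]-z["p"][:2])@u,(Q[:,:2]-z["p"][:2])@v]
e=[]
for x in np.arange(0.01,.05,.003):
    s=L[abs(L[:,0]-x)<.002,1]; 
    if len(s)>30:e.append((x,s.min(),s.max()))
e=np.array(e);print("sides",np.polyfit(e[:,0],e[:,1],1).round(4),np.polyfit(e[:,0],e[:,2],1).round(4),"front max x",np.percentile(L[:,0],99.8).round(4));
f=[(y,L[abs(L[:,1]-y)<.002,0].max()) for y in list(np.arange(-.042,-.016,.003))+list(np.arange(.017,.043,.003)) if (abs(L[:,1]-y)<.002).sum()>20];f=np.array(f);print("front",np.polyfit(f[:,0],f[:,1],1).round(4))
d=np.load("pics/top1.npz");K,T=cam("top");fit(cloud(K,T,d["D"]),K,T,d["rgb"],None,"top")
```

```text
wrist rim 6576 0.0444 ((468.3, 126.8), [91.1, 110.3], np.float32(0.4525))
  blob ((468.3, 126.8), [91.1, 110.3], np.float32(0.4525))
   stud 292 [134. 222.] [0.4707 0.1251 0.0567] 0.0709
   lug 134 [115. 137.] [0.5206 0.1509 0.0526] 0.0558
   lug 127 [152. 297.] [0.418  0.1011 0.0518] 0.0553
plate z [0.1449 0.146  0.1472] 23315
tilt [-0.004 -0.001]
sides [-0.0922 -0.0488] [-0.081   0.0472] front max x 0.0637
front [0.0869 0.061 ]
top rim 771 0.0447 ((465.7, 125.5), [89.2, 110.1], np.float32(0.4544))
  blob ((465.7, 125.5), [89.2, 110.1], np.float32(0.4544))
   stud 25 [302. 265.] [0.465  0.1254 0.0543] 0.0683
   lug 16 [290. 238.] [0.5165 0.1502 0.0522] 0.0547
   lug 14 [314. 292.] [0.4144 0.1006 0.0528] 0.0564
```

Wrist and top agree on chamber yaw (0.453) and the held plate sits at 0.451. Cover-to-seat shift in tool axes is x +0.25, y −13.0 cm.

```bash
python3 -m crank '[[0,[0.05,-1,0],[0,0,0]],[0,[0.05,-2.5,0],[0,0,0]],[0,[0.05,-3.5,0],[0,0,0]],[0,[0.05,-3.3,0],[0,0,0]],[0,[0.05,-2,0],[0,0,0]],[0,[0,-0.7,0],[0,0,0]],[0,[0,0,1.5],[0,0,0]],[0,[0,0,2.5],[0,0,0]],[0,[0,0,1],[0,0,0]],[0,[0,0,0],[0,0,0]]]'
python3 look.py w3
```

```text
t: 8.45
eef_pos: [0.468, 0.1246, 0.1283]
ee_rot: [3.141, 0.003, 0.363]
force: [0.1, 1.6, -3.5]
width: 0.0085
8.45 [0.468  0.1246 0.1283] [3.1407 0.0033 0.3627] [ 0.667  0.138 -0.533 -0.    -0.903  1.266] 0.008510863729556364
cover_grip 0.83 [322.3, 329.7] [0.4675 0.1257 0.1403]
```

View pics/w3.png

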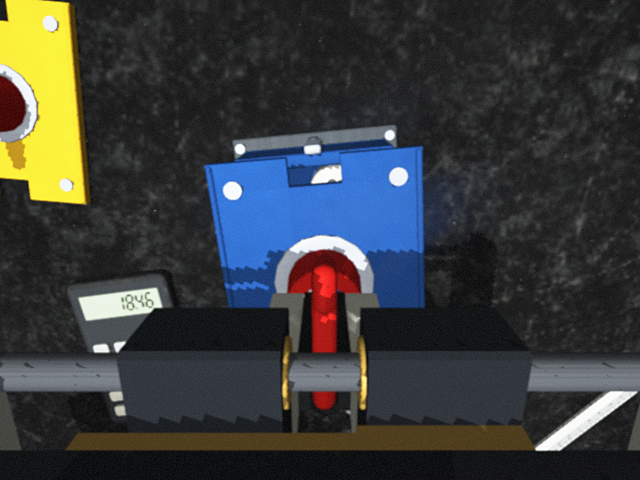

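The lug at (313,145) lines up with the notch centred near column 314. I'm descending to just above contact.

```bash
python3 -m crank '[[0,[0,-0.08,1],[0,0,0]],[0,[0,0,1.3],[0,0,0]],[0,[0,0,0.8],[0,0,0]],[0,[0,0,0.4],[0,0,0]],[0,[0,0,0.3],[0,0,0]],[0,[0,0,0.3],[0,0,0]],[0,[0,0,0],[0,0,0]]]'
```

```text
t: 9.3
eef_pos: [0.4686, 0.1261, 0.0884]
ee_rot: [3.142, 0.0, 0.363]
force: [-0.5, 0.1, -2.6]
width: 0.0087
```

```bash
python3 -m crank '[[0,[0,0,0.25],[0,0,0]],[0,[0,0,0.15],[0,0,0]],[0,[0,0,0.1],[0,0,0]],[0,[0,0,0.1],[0,0,0]],[0,[0,0,0],[0,0,0]]]'
```

```text
t: 9.8
eef_pos: [0.4687, 0.1261, 0.0834]
ee_rot: [3.141, -0.0, 0.364]
force: [-4.6, -0.3, 7.0]
width: 0.0087
```

```bash
python3 look.py w4
python3 - <<'E'
from h import *
z=np.load("pics/w4.npz");st=dict(eef_pos=z["p"],ee_rot=z["e"]);K,T=cam("wrist",st);P=cloud(K,T,z["D"])
b,r=masks(z["rgb"]);m=core(b);Q=P[m];md=np.median(Q[:,2]);Q=Q[abs(Q[:,2]-md)<.005]
print("plate top z",md,"tilt",np.linalg.lstsq(np.c_[Q[:,:2],np.ones(len(Q))],Q[:,2],rcond=None)[0][:2].round(4))
rgb,D=optics.grab_frame("scene");cv2.imwrite("pics/s2.png",cv2.cvtColor(cv2.resize(rgb[180:380,220:460],None,fx=3,fy=3),cv2.COLOR_RGB2BGR))
E
```

```text
9.8 [0.4687 0.1261 0.0834] [ 3.1414e+00 -4.0000e-04  3.6360e-01] [ 0.669  0.197 -0.588  0.    -0.786  1.265] 0.008694446776360791
cover_grip 0.59 [324.4, 327.8] [0.4693 0.1268 0.0954]
plate top z 0.05066742869982058 tilt [-0.0022 -0.001 ]
```

View pics/w4.png

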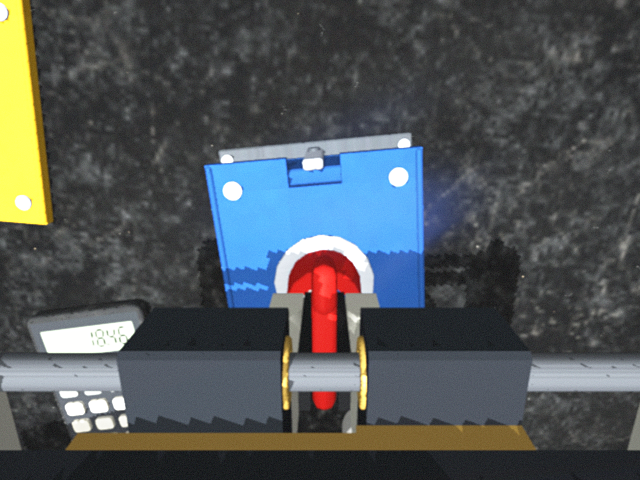

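View pics/s2.png

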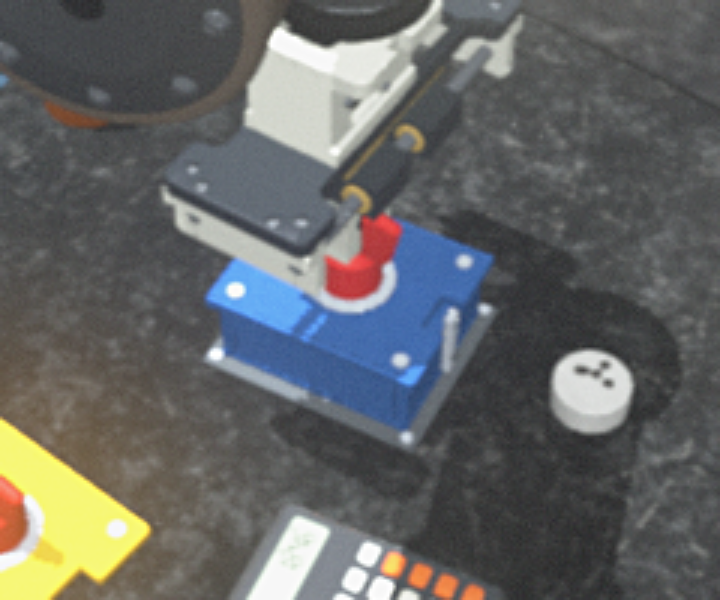

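The cover is seated: plate top at z = 0.0507, tilt about 0.002, and both lugs at the outer ends of their notches. In the wrist view the lug is at (313,160), inside the notch. Now I'm turning the nut clockwise, keeping the light downward press.

```bash
python3 -m crank '[[0,[0,0,0],[0,0,0.05]],[0,[0,0,0],[0,0,0.1]],[0,[0,0,0],[0,0,0.12]],[0,[0,0,0],[0,0,0.12]],[0,[0,0,0],[0,0,0.12]],[0,[0,0,0],[0,0,0.12]],[0,[0,0,0],[0,0,0.12]],[0,[0,0,0],[0,0,0.12]],[0,[0,0,0],[0,0,0.12]],[0,[0,0,0],[0,0,0.1]],[0,[0,0,0],[0,0,0.06]],[0,[0,0,0],[0,0,0]]]'
python3 -c "
from h import *
s=arm.get_state();print(s['moment'],s['force'],s['q'][5])"
python3 look.py w5
python3 - <<'E'
from h import *
z=np.load("pics/w5.npz");print(z["e"])
E
```

```text
t: 11.2
eef_pos: [0.4687, 0.1261, 0.0834]
ee_rot: [-3.141, -0.0, -0.789]
force: [-4.1, -0.6, 8.4]
width: 0.0087
[-0.17084157  1.64228022 -0.04953425] [-4.05112554 -0.5607487   8.35720047] 0.11267065857322203
11.2 [0.4687 0.1261 0.0834] [-3.1413e+00 -3.0000e-04 -7.8860e-01] [ 0.669  0.196 -0.588  0.    -0.786  0.113] 0.008669524182282926
cover_grip 0.59 [322.6, 327.3] [0.4696 0.1269 0.0954]
[-3.14125865e+00 -2.71280152e-04 -7.88600052e-01]
```

View pics/w5.png

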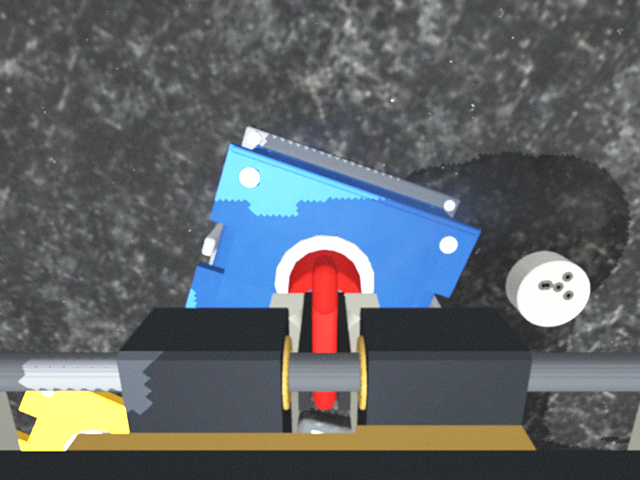

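The nut is at about 1.24, the cover edge is still parallel to the chamber base, and the lug at (210,243) is in its notch. I'm finishing in small steps while watching the moment.

```bash
M="from h import *
s=arm.get_state();print('M',s['moment'].round(3),s['ee_rot'][2])"
python3 -m crank '[[0,[0,0,0],[0,0,0.04]],[0,[0,0,0],[0,0,0]]]'; python3 -c "$M"
python3 -m crank '[[0,[0,0,0],[0,0,0.04]],[0,[0,0,0],[0,0,0]]]'; python3 -c "$M"
python3 -m crank '[[0,[0,0,0],[0,0,0.03]],[0,[0,0,0],[0,0,0]]]'; python3 -c "$M"
```

```text
t: 11.55
eef_pos: [0.4687, 0.1261, 0.0834]
ee_rot: [-3.141, -0.0, -0.828]
force: [-3.8, -0.8, 7.8]
width: 0.0091
M [-0.196  1.663 -0.044] -0.8277895730879359
t: 11.75
eef_pos: [0.4687, 0.1261, 0.0834]
ee_rot: [-3.141, -0.0, -0.867]
force: [-4.1, 0.5, 7.3]
width: 0.0087
M [-0.138  1.706  0.157] -0.867382653925141
t: 11.95
eef_pos: [0.4691, 0.1263, 0.0834]
ee_rot: [-3.141, -0.001, -0.897]
force: [-1.5, -0.2, 6.5]
width: 0.0089
M [-0.213  1.094  0.155] -0.8966810295249452
```

The moment jumped and levelled off at yaw ≈ −0.86, where the stop should be. I'm releasing and rising to check.

```bash
python3 -m crank '[[60,[0,0,0],[0,0,0]],[60,[0,0,0],[0,0,0]],[60,[0,0,0],[0,0,0]],[60,[0,0,0],[0,0,0]],[60,[0,0,0],[0,0,0]]]'
python3 -m crank '[[60,[0,0,-1],[0,0,0]],[60,[0,0,-3],[0,0,0]],[60,[0,0,-4],[0,0,0]],[60,[0,0,-4],[0,0,0]],[60,[-2,0,-3],[0,0,0]],[60,[-3,0,0],[0,0,0]],[60,[-1,0,0],[0,0,0]],[60,[0,0,0],[0,0,0]]]'
python3 look.py w6
python3 - <<'E'
from h import *
z=np.load("pics/w6.npz");st=dict(eef_pos=z["p"],ee_rot=z["e"]);K,T=cam("wrist",st);P=cloud(K,T,z["D"])
b,r=masks(z["rgb"]);m=core(b&(abs(P[...,2]-.05)<.006));Q=P[m]
print("plate top z",np.median(Q[:,2]),rect(Q),"tilt",np.linalg.lstsq(np.c_[Q[:,:2],np.ones(len(Q))],Q[:,2],rcond=None)[0][:2].round(4))
t=P[r&(P[...,2]>.09)&(P[...,2]<.12)];print("blade",rect(t),t[:,2].max(),len(t))
E
```

```text
t: 12.45
eef_pos: [0.4686, 0.1261, 0.0825]
ee_rot: [3.141, -0.0, -0.897]
force: [0.6, -0.0, 0.2]
width: 0.0429
t: 13.25
eef_pos: [0.4305, 0.1737, 0.2333]
ee_rot: [-3.141, 0.0, -0.895]
force: [-0.8, 0.7, 0.4]
width: 0.0524
13.25 [0.4305 0.1737 0.2333] [-3.1405e+00  3.0000e-04 -8.9480e-01] [ 0.809 -0.002 -0.422 -0.    -1.15  -0.133] 0.05243233096610107
stud_seat 0.86 [324.6, 128.5] [0.4693 0.1261 0.045 ]
cover_grip 0.6 [322.7, 133.8] [0.4764 0.1183 0.2453]
plate top z 0.05069850518439148 ((444.4, 139.3), [54.1, 84.2], np.float32(0.4336)) tilt [-0.0109  0.0393]
blade ((469.6, 127.2), [8.9, 55.7], np.float32(2.2529)) 0.1110282191155646 500
```

View pics/w6.png

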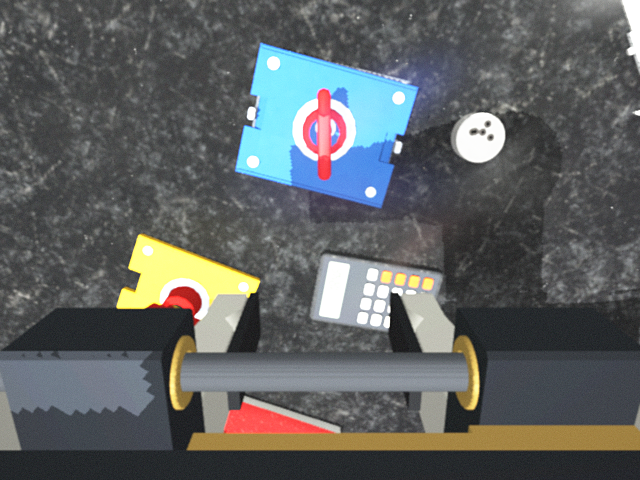

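The cover lies flat with both lugs in their notches at (251,113) and (398,147). The nut blade is turned and the yellow cover is still in place. I'll measure the plate yaw properly, since the light patch split the mask.

Run:
```python
from h import *
z=np.load("pics/w6.npz");st=dict(eef_pos=z["p"],ee_rot=z["e"]);K,T=cam("wrist",st);P=cloud(K,T,z["D"])
m=core((abs(P[...,2]-.051)<.005)&(np.linalg.norm(P[...,:2]-[.469,.126],axis=-1)<.09));Q=P[m]
a=rect(Q);print(a,np.median(Q[:,2]),"tilt",np.linalg.lstsq(np.c_[Q[:,:2],np.ones(len(Q))],Q[:,2],rcond=None)[0][:2].round(4))
print("nut",a[2]-(2.2529-np.pi))
s=arm.get_state();print(s["t"],s["force"])
```

```text
((469.6, 127.3), [96.5, 120.2], np.float32(0.4215)) 0.05085127860815253 tilt [ 0.0002 -0.0001]
nut 1.3101927
13.4 [-0.48601042 -0.4010675   0.18043636]
```

Nut at 1.310, plate flat at z = 0.0509, centred within about 1.5 mm. Handing in.

```bash
python3 -c "
from station import arm
print(arm.job_done())"
```

```text
the job is handed in; nothing more can be done
None
```

The blue cover is seated flat on the chamber, its wing nut is turned clockwise to the stop, and the job was handed in at about 13.4 s. I gripped the cover by the nut's blade and lowered it over the stud and lugs. I checked that it was seated before turning the nut. The wrist moment jumped and levelled off at the stop, and then I let go and backed away.

**Last checks, after letting go:**
- **Seating:** the plate top is at z = 0.051 m with a tilt under 0.001. The cover's centre is about 1.5 mm from the seat point, and both lugs show in their notches.
- **Nut:** it measures 1.310 rad, against a stop at 1.31.
- **Contact:** the gripper is clear and the force reading is near zero. The yellow cover was not touched.

**Disagreements:**
- **Camera positions:** the top and wrist cameras differed by about 2.5 mm throughout. I used the wrist camera.
- **Cover turn:** the final turn at the stop rotated the cover about 0.03 rad, which is inside the play at the lugs.
- **Tilt reading:** one tilt reading after release was wrong because a light patch split the image mask. Remeasuring from depth showed the plate flat.

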